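# Turn the spot plate over in the drain tray

## Task

The white plastic spot plate was left to dry in the steel tray with its wells facing down; turn it over so that it lies flat in the tray with its wells up. Using only the fingertips, push it against the tall sloping side of the tray until it climbs and stands leaning there, then push its raised upper edge from behind that side so that it falls over backwards into the tray. Do not lift or carry the plate off the tray, leave the beaker, the small amber jar and the big white jar where they stand, and finish with the hand clear.

Things in the scene. Friction and masses are not known exactly. Their poses are not given: they have to be found in the camera images.
- plate: White plastic spot plate, loose, a slab 110 mm (x) by 95 mm (y) by 10 mm (z), about 110 g, sliding easily on steel (friction about 0.4). Origin at its centre. z points out of its plain back; its twelve round wells are in the -z face: z is up at the start and must point down at the end. Its x starts within 0.3 rad of the tray's x.
- edge_a (a point): Middle of the plate's +x (55 mm from its centre; the end nearest the tray's tall side at the start) edge, half-way up its thickness; axes as the plate's.
- edge_b (a point): Middle of the plate's -x (55 mm from its centre; the end farthest from the tall side) edge, half-way up its thickness; axes as the plate's.
- edge_c (a point): Middle of the plate's +y (47.5 mm from its centre) edge, half-way up its thickness; axes as the plate's.
- edge_d (a point): Middle of the plate's -y (47.5 mm from its centre) edge, half-way up its thickness; axes as the plate's.
- tray: Fixed steel tray. Origin at table height, z up; x is level and points to its only tall side, the one away from the robot; y runs along that side. Flat floor, top 4 mm above the table, from x = -121 to +105 mm and y = -176 to +176 mm. The other three sides have a lip only 12 mm high above the floor. Open space over the table lies beyond the tall side.
- wall_foot (a point): Middle of the line where the floor meets the tall side, on the floor's top (tray x = 105 mm, 4 mm above the table); axes as the tray's. The side is coved, so an edge pushed against it climbs: from here through points (mm out, mm up) 12, 12; 21, 24; 28, 38; 34, 52; 37, 66, full width.
- rim (a point): Top of the tall side's 5 mm thick rim bar, at mid-width (tray x = 145 mm, 72 mm above the table); axes as the tray's. With its lower edge at the foot of the tall side the plate leans here stably by itself at about 60 degrees, its upper edge some 30 mm above the rim.
- beaker: Small glass beaker, 52 mm across and 68 mm tall, standing in the tray to one side of the plate; origin at the centre of its underside. Leave it alone.
- vial: Small amber glass jar with black cap, 44 mm across and 55 mm tall, standing in the tray on the other side of the plate; origin at the centre of its underside. Leave it alone.
- jar: Big white plastic jar, 116 mm across, 170 mm tall, on the table left or right of the tray; origin at the centre of its underside. Leave it alone. On the tray's other side stands a fixed wire rack of markers and glass tubes, 110 x 210 mm, 140 mm tall.
Mind the look-alikes: they are no part of the job. There is more than one size of the plate; the job needs the smallest.

How it is judged (in metres and radians):
On the way:
1. the plate stands tipped up, one edge down in the tray, leaning against the tall side (angle between plate's own z axis and vertical between 0.8 and 1.7 rad and x of plate in the frame of tray between 0.085 and 0.15 m and z of plate in the frame of tray below 0.075 m), for 0.2 s.
At the end, for the whole second after the job is handed in: The plate lies at rest, flat on the tray's floor with its wells up (within 0.1 rad; its centre less than 14 mm above the table), wholly inside the tray, and the beaker, amber jar and big jar stand upright within 25 mm of where they were (angle between plate's own z axis and vertical above 3.04 rad and z of plate in the frame of tray below 0.014 m and x of plate in the frame of tray between -0.08 and 0.07 m and y of plate in the frame of tray between -0.14 and 0.14 m and linear speed of plate below 0.01 m/s and angular speed of plate below 0.1 rad/s and not (distance of beaker from where it was at the start of the episode above 0.025 m) and not (distance of vial from where it was at the start of the episode above 0.025 m) and not (distance of jar from where it was at the start of the episode above 0.025 m) and not (angle between beaker's own z axis and vertical above 0.4 rad) and not (angle between vial's own z axis and vertical above 0.4 rad) and not (angle between jar's own z axis and vertical above 0.4 rad)); the robot touches nothing.
It fails at once if the plate is lifted: all four of its edges are more than 30 mm above the tray's floor at once (height (world z) of each of edge_a, edge_b, edge_c, edge_d above 0.034 m).
It fails at once if the beaker, the amber jar or the big jar is moved more than 25 mm or tipped (distance of any of beaker, vial, jar from where it was at the start of the episode above 0.025 m or angle between any of beaker, vial, jar's own z axis and vertical above 0.4 rad).
It also fails if it takes over 51 s, if anything falls off the work surface, if the arm or the gripper's body presses on something with over 40 N, if the wrist force passes 120 N, or if a joint passes its speed limit or range.

## Robot

A 6-joint arm with a two-finger parallel gripper is mounted at the origin on the work surface. World frame = base frame: x ahead of the robot, y to its left, z up, the work surface at z = 0. Lengths are in mm, angles in rad, forces in N, time in s.
With the tool pointing down it reaches from about 325 to 775 mm from the base axis. Payload 9.3 kg.
Tool frame: the origin (TCP) lies on the centre line of the jaws, within the pads' length; the fingertips stand 17 mm ahead of it and the grasp point (between the pads) lies 2 mm behind it; z points along the fingers, y is the line along which they close (so a half turn about z gives the same grasp; the last joint's range is limited). The gripper opens to 85 mm and grips with 20 to 120 N. Pads are 22 mm wide; open, the fingers measure 114 mm over their backs; the gripper's body (76 mm by 85 mm) begins 54 mm behind the grasp point. The pads swing forward as they close: fully open they stand 13 mm farther back than shut.
Start: joints at [-1.313, 0.259, 0.021, 1.334, 0, 1.418], TCP at [219.632, -504.241, 248.279] pointing down, gripper open.
Joint ranges: [-3.04, 3.04], [-0.91, 1.82], [-1.04, 1.36], [-1.92, 1.95], [-1.52, 1.45], [-3.14, 3.14]. Speed limits (rad/s): [2.22, 2.22, 2.79, 3.14, 3.14, 3.14].

## Interface

Orientations are given as a unit quaternion [w, x, y, z].
In Python, from plant import arm gives the robot as it stands. Calls block until the motion is done:
- arm.move_to(position, orientation): joint-space move of the TCP to a pose.
- arm.move_straight(position, frame=None, rate=150): straight line of the TCP; frame=None keeps the orientation; rate is the mean speed in mm/s.
- arm.move_joints(angles): joint-space move.
- arm.set_gripper(opening, effort=None): finger opening in mm; effort is the grip in N (None keeps the last); returns when the fingers have stopped.
- arm.hold(seconds).
- arm.solve_ik(position, orientation): joint angles nearest the present ones, or None.
- arm.state(): the state.
- arm.read_camera(name): name is "scene" or "top"; returns a dict with "color" (420x560x3 uint8, red, green, blue), "vertical_fov" (degrees; the focal length in pixels is half the picture's height over the tangent of half this angle, whatever the lens; pixels are square), "cx", "cy" (the principal point, pixels), "pose" (4x4, takes a point from camera to world coordinates). Camera axes: x right, y up, looking along -z (the intrinsics and any distortion apply to the point x, -y, -z); pixel columns grow to the right and rows downward; lengths in mm; the calibration is good to about 2 mm. A picture is of the moment at which its call begins. There is no depth.
A pose or a line that the arm cannot do raises arm.MotionError and nothing moves.
- arm.close_job(): hands the job in; it is judged then, once.
The state is a dict: "time": time; "joint_pos": joint angles; "qvel": joint speeds; "joint_torque": joint torques, N m; "eef_pos": TCP position; "orientation": TCP orientation; "wrist_force": force on the tool from outside, world axes, zero at the start; "moment": the same for the moment, N m; "finger_gap": finger opening in mm; "grasp_force": force on a finger pad.
Only numpy, scipy, OpenCV 4.12 (cv2) and the standard library are available. Lean on these libraries where they do the work, as an engineer would, in place of code of your own. Each camera call takes 0.05 s, during which the arm holds its last target. There are 200 camera calls.

## Working session

There is one attempt and no reset: what is moved stays moved. The work goes in short steps, each a Python script; the robot and the scene stay as the last script left them, time stands still between calls to the robot, and variables do not carry over. Pictures are saved under pics/ and viewed, at most 10 in all, crops included, and the job is handed in when it is done.

```bash
ls; mkdir -p pics
python3 - <<'E'
from plant import arm
import cv2,numpy as np,pickle
d={}
for n in("scene","top"):
    c=arm.read_camera(n); d[n]=c
    cv2.imwrite(f"pics/{n}0.png",c["color"][:,:,::-1])
    print(n,{k:(v if k!="color" else 0) for k,v in c.items()})
pickle.dump(d,open("c0.pkl","wb"))
print(arm.state())
E
```

```text
pics
scene {'color': 0, 'vertical_fov': 52.13579171944878, 'cx': 269.8114893866716, 'cy': 205.68455205459355, 'pose': array([[-7.50974967e-01, -4.91798563e-01,  4.40648128e-01,
         1.17661313e+03],
       [ 6.60154597e-01, -5.74568564e-01,  4.83804582e-01,
         6.33389871e+02],
       [ 1.52481644e-02,  6.54221017e-01,  7.56149690e-01,
         1.04311633e+03],
       [ 0.00000000e+00,  0.00000000e+00,  0.00000000e+00,
         1.00000000e+00]])}
top {'color': 0, 'vertical_fov': 43.916911032906, 'cx': 288.8613203390121, 'cy': 212.82069405434208, 'pose': array([[ 1.51908315e-02,  9.89042060e-01, -1.46850406e-01,
         3.78760968e+02],
       [-9.99861172e-01,  1.40200978e-02, -9.00410327e-03,
        -1.23183441e+01],
       [-6.84657979e-03,  1.46966799e-01,  9.89117730e-01,
         1.58091421e+03],
       [ 0.00000000e+00,  0.00000000e+00,  0.00000000e+00,
         1.00000000e+00]])}
{'time': 0.1, 'joint_pos': array([-1.31257654e+00,  2.59156526e-01,  2.08503290e-02,  1.33371856e+00,
       -4.32384493e-06,  1.41823924e+00]), 'qvel': array([-0.00039605,  0.00029737,  0.00074527, -0.00145719, -0.00203992,
       -0.00149392]), 'joint_torque': array([ 6.05607434e-03, -5.56692910e+01,  3.45068085e+01,  1.16833401e-02,
       -9.11507823e-05, -2.09356692e-06]), 'eef_pos': array([ 219.58365129, -504.01361677,  247.72039736]), 'orientation': array([-6.13245629e-04,  9.78981653e-01,  2.03947412e-01, -3.45937131e-05]), 'wrist_force': array([ 0.29216193, -0.31817862, -0.61214427]), 'moment': array([ 0.01064652, -0.01569873, -0.06942895]), 'grasp_force': 0.0, 'finger_gap': 85.21129180184678}
```

View pics/scene0.png

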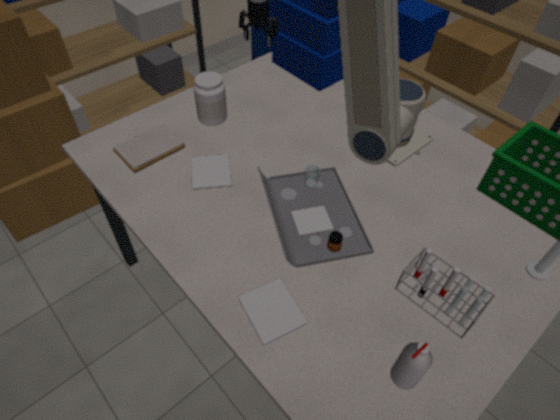

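View pics/top0.png

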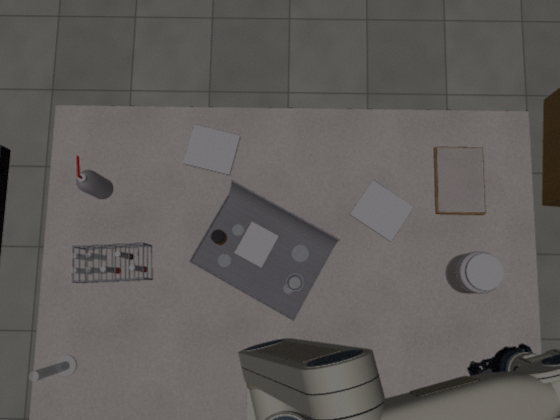

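Candidate plates in the top view are (257,244) in the tray, (212,149) on the table and (381,210) on the table. The one in the tray is the smallest and sits between the beaker (294,283) and the amber jar (219,237), so it fits the description. I'll confirm it in an enlarged crop and measure it.

```bash
cat > h.py <<'E'
import numpy as np,cv2
def f(c): return 210/np.tan(np.radians(c["vertical_fov"]/2))
def ray(c,uv):
    uv=np.atleast_2d(np.array(uv,float)); P=c["pose"]
    d=np.c_[(uv[:,0]-c["cx"])/f(c),-(uv[:,1]-c["cy"])/f(c),-np.ones(len(uv))]@P[:3,:3].T
    return P[:3,3],d
def plane(c,uv,z):
    o,d=ray(c,uv); return (o+d*((z-o[2])/d[:,2])[:,None])[:,:2]
def proj(c,p):
    q=(np.atleast_2d(p)-c["pose"][:3,3])@c["pose"][:3,:3]
    return np.c_[c["cx"]+f(c)*q[:,0]/-q[:,2],c["cy"]+f(c)*q[:,1]/q[:,2]]
def plate_quad(c,x0,x1,y0,y1,thr):
    g=c["color"].min(2); m=np.zeros_like(g); m[y0:y1,x0:x1]=(g[y0:y1,x0:x1]>thr)*255
    cs,_=cv2.findContours(m,cv2.RETR_EXTERNAL,cv2.CHAIN_APPROX_NONE)
    k=max(cs,key=cv2.contourArea); return k
E
python3 - <<'E'
import pickle,cv2,numpy as np
from h import *
d=pickle.load(open("c0.pkl","rb"))
t=d["top"];s=d["scene"]
a=cv2.resize(t["color"][170:330,180:350],None,fx=3.5,fy=3.5,interpolation=cv2.INTER_CUBIC)
cv2.imwrite("pics/crop_top.png",a[:,:,::-1])
b=cv2.resize(s["color"][155:275,250:385],None,fx=5,fy=5,interpolation=cv2.INTER_CUBIC)
cv2.imwrite("pics/crop_sc.png",b[:,:,::-1])
for c,w in((t,(236,280,220,268)),(s,(285,340,195,240))):
    for thr in (130,145,160):
        k=plate_quad(c,*w,thr); r=cv2.minAreaRect(k); 
        P=plane(c,cv2.boxPoints(r),14); print(thr,r,P.round(1).tolist(),P.mean(0),np.linalg.norm(np.diff(P,axis=0),axis=1))
print("table",plane(t,[(294,319),(191,261)],4))
E
```

```text
Traceback (most recent call last):
  File "h.py", line 15, in plate_quad
    k=max(cs,key=cv2.contourArea); return k
ValueError: max() iterable argument is empty
```

View pics/crop_top.png

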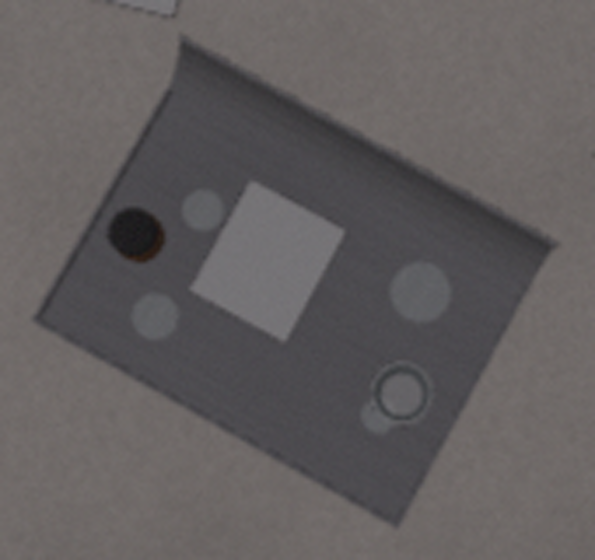

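View pics/crop_sc.png

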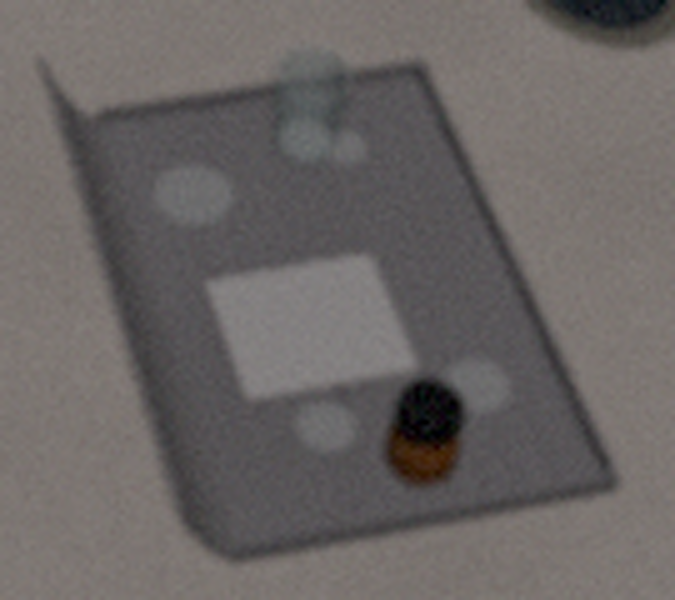

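The crops confirm the pick. The smallest slab lies in the tray with top-view corners at about (251,222), (279,236), (262,268) and (234,252). The pale discs around it are flat stains. The amber jar is at (219,237) and the beaker at (294,283).

Run:
```python
import pickle,cv2,numpy as np
from h import *
d=pickle.load(open("c0.pkl","rb"))
t=d["top"];s=d["scene"]
print([int(t["color"].min(2)[244,257]),int(t["color"].min(2)[260,280]),int(s["color"].min(2)[218,313]),int(s["color"].min(2)[245,290])])
for c,w,ts in((t,(232,282,218,270),(85,90)),(s,(288,338,203,238),(115,130))):
    for thr in ts:
        k=plate_quad(c,*w,thr); r=cv2.minAreaRect(k)
        q=cv2.approxPolyDP(k,5,True)[:,0]
        P=plane(c,q,14); print(thr,r,q.tolist(),P.round(1).tolist(),P.mean(0),np.linalg.norm(np.diff(P,axis=0),axis=1))
C=lambda x,y:(180+x/3.5,170+y/3.5)
near=plane(t,[C(37,319),C(398,524)],16); rim=plane(t,[C(182,38),C(556,243)],72)
cp=plane(t,[C(249,181),C(345,232),C(286,342),C(190,288)],14)
print("near",near,"rim",rim,"plate",cp,cp.mean(0))
print(np.linalg.norm(near[0]-near[1]),np.linalg.norm(rim[0]-rim[1]))
for a in(near,rim):
    v=a[0]-a[1]; print("yaw of y axis",np.arctan2(v[1],v[0])-np.pi/2)
print("dist near-rim", np.linalg.norm(rim.mean(0)-near.mean(0)))
S=lambda x,y:(250+x/5,155+y/5)
print("scene: near",plane(s,[S(615,485),S(420,65)],16),"rim",plane(s,[S(40,55)],72),"plate",plane(s,[S(207,280),S(372,253),S(417,365),S(248,402)],14))
print("vial",plane(t,[C(135,234)],55),"beaker",plane(t,[C(402,391)],50))
```

```text
[114, 74, 124, 76]
85 ((256.01910400390625, 243.96495056152344), (31.6042423248291, 36.6321907043457), 28.610462188720703) [[251, 222], [234, 252], [261, 267], [278, 236]] [[581.6, 116.4], [489.8, 165.3], [446.1, 82.9], [540.1, 33.7]] [514.4208592   99.57194394] [103.94644646  93.22198938 106.1225385 ]
90 ((256.0424499511719, 244.02359008789062), (30.98401641845703, 36.520347595214844), 29.05460548400879) [[251, 222], [234, 252], [260, 267], [277, 235]] [[581.6, 116.4], [489.8, 165.3], [446.1, 85.9], [543.1, 36.8]] [515.15760953 101.09082557] [103.94644646  90.60755604 108.78460292]
115 ((311.8868103027344, 219.396240234375), (24.080368041992188, 36.73484802246094), 79.3803482055664) [[322, 206], [292, 212], [300, 233], [332, 227]] [[451.8, 83.7], [541.3, 39.8], [579.6, 115.6], [489.6, 162.8]] [515.58577634 100.49320743] [ 99.71957508  84.95148687 101.63904912]
130 ((311.0, 229.0), (0.0, 0.0), 0.0) [[311, 229]] [[543.7, 126.5]] [543.69726523 126.45558345] []
near [[460.37057413 294.56044877]
 [292.8098574  -17.21447445]] rim [[ 695.97689222  171.05675973]
 [ 526.70968084 -144.99059713]] plate [[582.4841469  116.00781425]
 [539.28101749  31.94651712]
 [444.01555318  80.73598162]
 [488.99647888 164.36742737]] [513.69429911  98.26443509]
353.94942653133114 358.52101839218096
yaw of y axis -0.49315010505612644
yaw of y axis -0.49170130821779723
dist near-rim 266.2600048408296
scene: near [[467.66874056 305.03454395]
 [297.45524286  -8.93949   ]] rim [[ 527.26238182 -141.01195265]] plate [[539.95501048  35.59979903]
 [444.78748142  87.54111329]
 [489.15347375 168.2088223 ]
 [586.80099419 121.36239786]]
vial [[530.83162947 207.43282913]] beaker [[403.35635208 -18.93633508]]
```

```bash
cat >> h.py <<'E'
YAW=-0.4925
X=np.array([np.cos(YAW),np.sin(YAW)]);Y=np.array([-X[1],X[0]]);O=np.array([483.3,82.8])
def W(x,y,z): return list(O+x*X+y*Y)+[z]
def T(p): p=np.asarray(p)[...,:2]-O; return np.stack([p@X,p@Y],-1)
from scipy.spatial.transform import Rotation as R
def down(sgn=1,pitch=0):
    # tool z down, tool y along sgn*tray Y; pitch (rad) leans tool z towards tray +x
    z=np.r_[np.sin(pitch)*X,-np.cos(pitch)]; y=np.r_[sgn*Y,0]
    q=R.from_matrix(np.c_[np.cross(y,z),y,z]).as_quat(); return [q[3],q[0],q[1],q[2]]
E
python3 - <<'E'
import pickle
from h import *
from plant import arm
t=pickle.load(open("c0.pkl","rb"))["top"]
print("jar",plane(t,[(484,271)],170), "plate tray", T(np.array([[514.5,99.5]])))
best=None
for s in(1,-1):
    q=arm.solve_ik(W(-66,30,120),down(s)); print(s,q)
    if q is not None and (best is None or abs(q[5])<abs(best[1][5])): best=(s,q)
s=best[0]; print("sgn",s)
arm.move_to(W(-66,30,120),down(s)); arm.set_gripper(50)
arm.move_straight(W(-66,30,40))
f0=arm.state()["wrist_force"][2]
for z in np.arange(32,8,-1.5):
    arm.move_straight(W(-66,30,z),rate=40)
    st=arm.state(); df=st["wrist_force"][2]-f0
    if abs(df)>2.5: break
print(z,df,st["eef_pos"],st["finger_gap"],st["time"])
E
```

```text
jar [[ 437.6357911  -526.18838824]] plate tray [[19.59572525 29.4675678 ]]
1 [ 0.12714428  0.18784132 -0.41723068  0.96572433  0.          0.61964428]
-1 [ 0.12714428  0.18784132 -0.41723068  0.96572433  0.         -2.52194837]
sgn 1
17.0 15.650601787424456 [439.45870512 140.48070571  17.94585022] 50.03055084058221 6.5333
```

Run:
```python
from h import *
from plant import arm
arm.move_straight(W(-66,30,20.3),rate=40)
f0=arm.state()["wrist_force"]
for x in (-30,0,20,40,55,65):
    arm.move_straight(W(x,30,20.3),rate=60)
    st=arm.state(); F=st["wrist_force"]-f0; print(x,(F[:2]@X).round(2),(F[:2]@Y).round(2),F[2].round(2),T(st["eef_pos"]).round(1),st["eef_pos"][2].round(1),round(st["time"],2))
c=arm.read_camera("scene");cv2.imwrite("pics/s1.png",cv2.resize(c["color"][130:280,230:400],None,fx=4,fy=4,interpolation=2)[:,:,::-1])
```

```text
-30 -0.42 -0.85 1.2 [-30.1  29.8] 20.2 7.53
0 -0.12 -0.68 0.63 [ 0.2 29.9] 20.2 8.18
20 -1.45 -1.2 -0.11 [20.6 30. ] 20.3 8.67
40 -0.72 -0.51 0.45 [40.6 30. ] 20.3 9.15
55 0.15 0.24 0.27 [55.4 30. ] 20.2 9.55
65 -0.29 0.05 -0.14 [65.5 30. ] 20.3 9.87
```

View pics/s1.png

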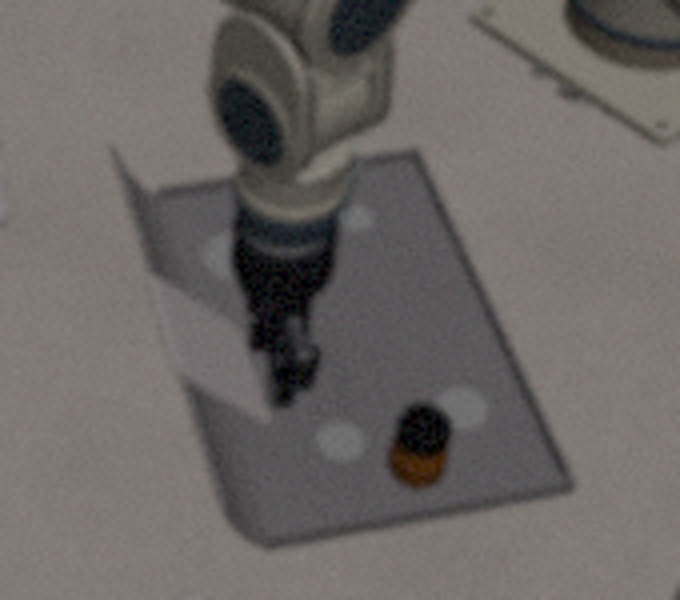

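The crop shows the plate climbing well. Its leading edge is up on the tall side at crop (150-185, 275-375), and its rear edge is at the fingers at (270,410). I'll keep pushing.

```bash
python3 - <<'E'
from h import *
from plant import arm
f0=arm.state()["wrist_force"]
for x in (73,78,82,85,88):
    arm.move_straight(W(x,30,20.3),rate=40)
    st=arm.state(); F=st["wrist_force"]-f0; print(x,(F[:2]@X).round(2),F[2].round(2),T(st["eef_pos"]).round(1),round(st["time"],2))
    if F[:2]@X<-5: break
arm.hold(0.3)
arm.move_straight(W(20,30,20.3)); arm.move_straight(W(20,30,180),rate=250)
for n in("scene","top"):
    c=arm.read_camera(n); r=(slice(140,270),slice(230,400)) if n=="scene" else (slice(170,330),slice(180,350))
    cv2.imwrite(f"pics/{n}2.png",c["color"][:,:,::-1])
    cv2.imwrite(f"pics/{n}2c.png",cv2.resize(c["color"][r],None,fx=3.5,fy=3.5,interpolation=2)[:,:,::-1])
print(arm.state()["time"])
E
python3 -c "
import cv2,numpy as np
a=cv2.imread('pics/scene2c.png');b=cv2.imread('pics/top2c.png')
cv2.imwrite('pics/m2.png',cv2.resize(np.vstack([a,b]),None,fx=.585,fy=.585)) "
```

```text
73 1.25 -0.56 [73.3 30. ] 10.27
78 0.95 -0.55 [78.3 30. ] 10.54
82 0.58 -1.0 [82.3 30. ] 10.79
85 0.63 -0.63 [85.2 30. ] 11.04
88 -6.41 3.36 [86.7 29.9] 11.29
13.0833
```

View pics/scene2c.png

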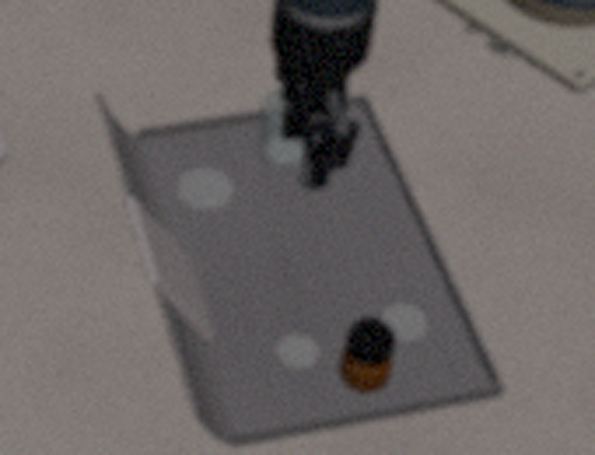

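The scene crop shows the plate standing and leaning on the rim. Its upper edge runs (128,195)-(160,285), with a lower corner at (212,340). The hand is clear.

Run:
```python
import pickle
from h import *
s=pickle.load(open("c0.pkl","rb"))["scene"]
S=lambda x,y:(230+x/3.5,140+y/3.5)
print("low corner",T(plane(s,[S(212,340)],5)))
for z in(70,85,100): print(z,T(plane(s,[S(128,195),S(160,285)],z)).round(1).tolist())
```

```text
low corner [[98.8930577  76.97927921]]
70 [[145.8, -45.2], [142.2, 58.8]]
85 [[149.0, -32.0], [145.4, 70.4]]
100 [[152.1, -18.7], [148.7, 82.1]]
```

View pics/top2c.png

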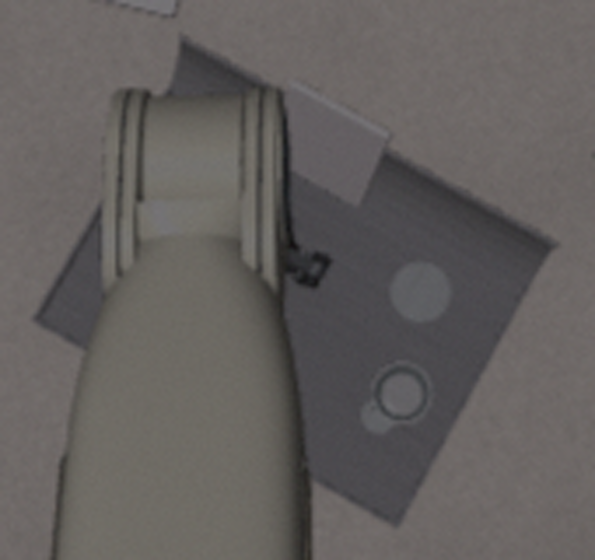

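Run:
```python
from h import *
from plant import arm
arm.move_straight(W(20,30,215),rate=250)
arm.move_straight(W(205,31,215),rate=250)
arm.move_straight(W(205,31,102),rate=200)
f0=arm.state()["wrist_force"]
for x in (165,150,135,120,110,100,90):
    arm.move_straight(W(x,31,102),rate=70)
    st=arm.state(); F=st["wrist_force"]-f0; print(x,(F[:2]@X).round(2),F[2].round(2),T(st["eef_pos"]).round(1),round(st["time"],2))
arm.hold(0.4)
arm.move_straight(W(90,31,215),rate=250)
arm.move_straight(W(-30,-170,235),rate=300); arm.hold(.2)
c=arm.read_camera("scene"); d=arm.read_camera("top")
print(arm.state()["time"])
import pickle; pickle.dump({"scene":c,"top":d},open("c3.pkl","wb"))
a=cv2.resize(c["color"][140:270,230:400],None,fx=3,fy=3,interpolation=2);b=cv2.resize(d["color"][170:330,180:350],(425,390),interpolation=2)
cv2.imwrite("pics/m3.png",np.hstack([a[:390,:370],b])[:,:,::-1])
```

```text
165 0.2 -0.57 [165.3  31.1] 15.71
150 -0.31 -0.95 [149.6  31.1] 16.07
135 0.16 -0.21 [134.6  31.1] 16.44
120 0.8 0.57 [119.6  31.1] 16.81
110 -0.31 -0.71 [109.6  31. ] 17.1
100 -0.14 -0.28 [99.6 31. ] 17.39
90 0.11 -0.93 [89.6 31. ] 17.68
19.9167
```

View pics/m3.png

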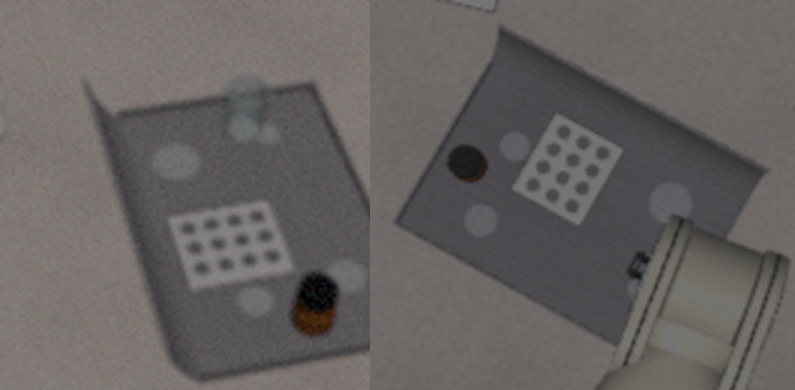

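The plate lies flat with its wells up. In the montage its corners are at (556,113), (623,151), (580,224) and (513,187) in the top half. The beaker and amber jar have not moved. I'll check the plate's position against the limits, then hand in.

Run:
```python
import pickle
from h import *
from plant import arm
d=pickle.load(open("c3.pkl","rb"));t=d["top"];s=d["scene"]
q=np.array([(556,113),(623,151),(580,224),(513,187)],float)
p=T(plane(t,np.c_[180+(q[:,0]-370)/2.5,170+q[:,1]/2.4375],14)); print(p.round(1),p.mean(0))
q=np.array([(168,216),(263,201),(295,268),(191,290)],float)
p2=T(plane(s,np.c_[230+q[:,0]/3,140+q[:,1]/3],14)); print(p2.round(1),p2.mean(0))
if max(p.mean(0)[0],p2.mean(0)[0])<60:
    print(arm.close_job(),arm.state()["time"])
```

```text
[[ 90.8  75.6]
 [ 88.7 -18.9]
 [-15.2 -17.8]
 [-14.7  75.3]] [37.39089202 28.55378053]
[[ 89.8 -14.5]
 [-13.5 -13. ]
 [-18.5  79.6]
 [ 91.6  83.6]] [37.36026583 33.94302156]
the job is handed in; nothing more can be done
the job is handed in; nothing more can be done
```

The spot plate is turned over and lies flat in the tray with its wells up (centre at about tray x 37 mm, y 31 mm). The beaker and amber jar look unmoved, the arm never went near the big jar, and I handed the job in with the hand clear at about 20 s; no verdict came back.

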